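# Clamp the power meter in the ratchet hold-down stand

## Task

Secure the optical power meter in the ratchet hold-down stand: first draw the stand's toothed rail up by its knob, clicking past the sprung pawl, until its arm is clear of the meter's height, and leave it hanging on the pawl. Lay the meter gently flat on the stand's base, lengthwise and centred under the raised arm with one end right up against the stop, and let go of it. Then press the pawl's thumb pad down gently, only as hard as it takes, until the arm has sunk and its rubber pad rests on the meter; leave everything like that, with the things around undisturbed.

Things in the scene. Friction and masses are not known exactly. Their poses are not given: they have to be found in the camera images.
- stand: Ratchet hold-down stand, fixed: grey base plate 225 x 110 x 12 mm, an aluminium upright 115 mm tall at its far end. Origin on the table below the rail's axis; x from the open front towards the upright (away from the robot), y left, z up. Base from x = -190 to +35 mm, y = -55 to +55 mm, top at z = 12 mm. The meter belongs on it along x, centred on y = 0, in front of the stop.
- stop (a point): Middle of the front face (facing the robot) of the steel stop strip across the base, 60 mm wide, top 26 mm above the table; 22 mm in front of the rail's axis.
- thumb (a point): NOMINAL centre of the top of the pawl's black thumb pad (30 mm in x, 28 mm in y), 97 mm to the right of the rail's axis, 58 mm above the table at rest. The block that carries the pawl is clamped up to 6.5 mm higher or lower than this, different on every stand, and this point does not follow it: find the pad by touch or sight. It takes no more than 20 N.
- pawl_nose (a point): NOMINAL pawl nose at the rail's teeth (up to 6.5 mm off, as the thumb pad). Pressing the pad down draws the nose out: 1 to 6 N from spring and hanging rail; it begins to let go after about 7 mm of pad travel, is free at 12 mm, end stop at 13 mm. While the pad is held down the rail sinks by itself at 25 to 60 mm/s (damper); let go early, the pawl catches the next tooth.
- rail (a joint): Height of the toothed rail (0.6 kg) in m: 0 at the bottom, 0.062 at its upper stop. Teeth every 12 mm. Raising takes 10 to 20 N: weight, sprung pawl and a damper (15 N at 0.1 m/s); let go, it drops back up to 12 mm until a tooth rests on the pawl. The pad rests on the seated meter at about 0.021.
- knob (a point): Centre of the upright black ribbed knob on top of the rail, 22 mm in diameter, 35 mm tall, gripped from above; 142.5 mm above the table plus the rail's height.
- pad (a point): Centre of the underside of the rubber pad (20 mm in diameter) below the rail's arm, 45 mm in front of the rail's axis and 20 mm above the table plus the rail's height, so 8 mm plus that height above the base. The arm is 18 mm wide, ends 60 mm in front of the rail's axis; its top is 22 mm above the pad's underside.
- power_meter: Loose handheld optical power meter, yellow ends, dark middle: 150 mm long (x, -80 to +70 mm), 66 mm wide (y; 70 at the ends), 30 mm tall, 0.28 kg, lying flat. Origin at the underside, middle line. Either end may go first. Take it across its width from above, 20 to 45 mm from its origin on the half away from the upright, so that the gripper stays clear of the arm.
- meter_end_a (a point): Middle of the meter's +x end face, 15 mm above its underside.
- meter_end_b (a point): Middle of the meter's -x end face, 15 mm above its underside.
- fault_pen: White pen-shaped fault finder, 140 mm long, 20 mm thick, lying at the front edge; bystander, origin at its underside, middle.
- battery: AA battery 50 mm long, 15 mm thick, lying left of the stand; bystander, origin at its underside, middle.
- adapter: Small blue connector adapter 34 x 22 x 13 mm, right of the stand; bystander, origin at its underside.
- cassette: Blue and white fibre cleaner cassette 66 x 105 x 34 mm, front left; bystander, origin at its underside.

How it is judged (in metres and radians):
On the way, in this order (a step that is already met when the one before it is completed fails the run):
1. the rail is raised clear of the meter's height (more than 0.026) and hangs on the pawl, let go (value of joint rail above 0.026 m and velocity of joint rail between -0.01 and 0.01 m/s and contact force between each of the fingers, the arm and rail below 0.1 N and contact force between each of the fingers, the arm and pawl below 0.1 N), for 0.2 s.
2. the meter lies flat in the stand, lengthwise, against the stop, let go, the rail still raised (x of any of meter_end_a, meter_end_b in the frame of stand above -0.029 m and y of power_meter in the frame of stand between -0.015 and 0.015 m and angle between the x axis of power_meter and the x axis of stand, either way round below 0.15 rad and z of power_meter in the frame of stand between 0.008 and 0.015 m and angle between power_meter's own z axis and vertical below 0.06 rad and value of joint rail above 0.026 m and contact force between each of the fingers, the arm and power_meter below 0.1 N), for 0.2 s.
At the end, for the whole second after the job is handed in: The meter lies flat on the base, within 15 mm of centred, within 8.5 degrees of lengthwise, one end within 7 mm of the stop; the rail's pad rests on it with more than 0.5 N (rail height 0.017 to 0.0245), all at rest and let go (x of any of meter_end_a, meter_end_b in the frame of stand above -0.029 m and y of power_meter in the frame of stand between -0.015 and 0.015 m and angle between the x axis of power_meter and the x axis of stand, either way round below 0.15 rad and z of power_meter in the frame of stand between 0.008 and 0.015 m and angle between power_meter's own z axis and vertical below 0.06 rad and contact force between rail and power_meter above 0.5 N and value of joint rail between 0.017 and 0.0245 m and linear speed of power_meter below 0.02 m/s and contact force between each of the fingers, the arm and rail below 0.1 N and contact force between each of the fingers, the arm and pawl below 0.1 N and contact force between each of the fingers, the arm and power_meter below 0.1 N); the robot touches nothing.
It fails at once if the pawl is pressed with more than 20 N (contact force between any of the fingers, the arm and pawl above 20 N).
It fails at once if the rail presses on the meter with more than 30 N (contact force between rail and power_meter above 30 N).
It fails at once if the meter is rammed against the stand with more than 60 N (contact force between power_meter and stand above 60 N).
It fails at once if a thing standing around is pushed more than 30 mm (distance of any of fault_pen, battery, adapter, cassette from where it was at the start of the episode above 0.03 m).
It also fails if it takes over 67 s, if anything falls off the work surface, if the arm or the gripper's body presses on something with over 40 N, if the wrist force passes 120 N, or if a joint passes its speed limit or range.

## Robot

A 6-joint arm with a two-finger parallel gripper is mounted at the origin on a cart in front of the work surface, level with it; the furniture and walls round the work are solid. World frame = base frame: x ahead of the robot, y to its left, z up, the work surface at z = 0. Lengths are in mm, angles in rad, forces in N, time in s.
With the tool pointing down it reaches from about 400 to 825 mm from the base axis. Payload 7 kg.
Tool frame: the origin (TCP) lies midway between the tips of the shut fingers; the grasp point (between the pads) lies 19 mm behind it; z points along the fingers, y is the line along which they close (so a half turn about z gives the same grasp; the last joint's range is limited). The gripper opens to 85 mm and grips with 20 to 120 N. Pads are 22 mm wide; open, the fingers measure 114 mm over their backs; the gripper's body (76 mm by 85 mm) begins 54 mm behind the grasp point. The pads swing forward as they close: fully open they stand 13 mm farther back than shut.
Start: joints at [1.516, 0.359, 0.012, 0, -1.224, -0.288], TCP at [226.892, 635.7, 231.302] pointing down, gripper open.
Joint ranges: [-3.07, 3.07], [-1.43, 2.12], [-1.02, 1.25], [-3.03, 1.67], [-3.05, -0], [-3.03, 3.03]. Speed limits (rad/s): [2.39, 2.39, 3.01, 3.14, 3.14, 3.14].

## Interface

Orientations are given as a unit quaternion [x, y, z, w].
In Python, from rig import state, camera, camera_info, r gives the robot as it stands.
- The arm moves only by the tool drive_tool, never from a script. Its argument "rows" is a list that holds one entry, the list of rows, each a list of 6 numbers: the shift along the tool's x, y, z in units of 120 mm (1.0 is 120 mm), then the turn, a rotation vector about the tool's x, y, z in units of 2 rad (1.0 is 2 rad). In form: [[[tx, ty, tz, wx, wy, wz], ...]]. A call has exactly 5 rows; each row is the pose to reach, as a shift and turn from the pose commanded when the call began, along the tool's axes at that moment; what a row does not reach only later rows make up. A row lasts 1/12 s, in which the tool goes at most 41.7 mm and 7.16 degrees, less where a joint would pass 70% of its speed; a pose out of reach is approached as far as the arm can. A call with a number of a shift or a turn outside -1 to 1 is refused whole. A call with a gripper value outside its range is refused whole. "claw" is the opening, from -1 (shut) to 1 (fully open), set as the call begins (left out, the last holds). The fingers move at their own pace and stop on an object; "newtons" is the grip in N (left out, the last holds). Time passes only in rows, so rows that repeat a pose let the fingers close, or fill a call up. It gives the time, the measured TCP pose, the force, the opening and the grip force at its end, in the units of the state.
- state(): the state, without advancing time (a new reading comes with each control period).
- camera(name): name is "scene" or "top"; returns (picture, depth): 400x640x3 uint8, red, green, blue; 400x640 float32, mm along the optical axis (not along the pixel's ray), 0 where there is no reading.
- camera_info(name): a dict with "intrinsics" (3x3 intrinsics, pixels), "rvec" (rotation vector, rad) and "tvec" (3), from world to camera coordinates, as OpenCV has them. Camera axes: x right, y down, z forward; pixel columns grow to the right and rows downward; lengths in mm; the calibration is good to about 2 mm. A picture is of the moment at which its call begins. camera_info takes no time and is no camera call.
- r.job_done(): hands the job in; it is judged then, once.
The state is a dict: "time": time; "q": joint angles; "dq": joint speeds; "joint_efforts": joint torques, N m; "tool_pos": TCP position; "tcp_rot": TCP orientation; "contact_force": force on the tool from outside, world axes, zero at the start; "moment": the same for the moment, N m; "gripper_width": finger opening in mm; "gripper_force": force on a finger pad.
Only numpy, scipy, OpenCV 4.12 (cv2) and the standard library are available. Lean on these libraries where they do the work, as an engineer would, in place of code of your own. Each camera call takes 0.05 s, during which the arm holds its last target. There are 200 camera calls.

## Working session

There is one attempt and no reset: what is moved stays moved. The work goes in short steps, Python scripts to look and compute and a tool call to move; the robot and the scene stay as the last step left them, time stands still between calls to the robot, and variables do not carry over. Pictures are saved under pics/ and viewed, at most 10 in all, crops included, and the job is handed in when it is done.

Besides the shell and the picture viewer there is one more tool, called after "Request:" as name(argument=value, ...), one argument or row to a line, values as JSON. drive_tool: Moves the arm, as the interface text tells. Its arguments: {"type":"object","properties":{"rows":{"type":"array"},"claw":{"type":"number"},"newtons":{"type":"number"}},"required":["rows"]}

```bash
ls; mkdir -p pics
cat > h.py <<'E'
import numpy as np, cv2
from rig import state, camera, camera_info, r
from scipy.spatial.transform import Rotation as R
def cam(n):
    i=camera_info(n);K=np.array(i["intrinsics"],float);Rm=cv2.Rodrigues(np.array(i["rvec"],float))[0];t=np.array(i["tvec"],float).ravel()
    return K,Rm,t
def pts(n,depth):
    K,Rm,t=cam(n);v,u=np.mgrid[0:400,0:640]
    p=np.stack([(u-K[0,2])/K[0,0]*depth,(v-K[1,2])/K[1,1]*depth,depth],-1)
    return (p-t)@Rm
def ray(n,u,v,z):
    K,Rm,t=cam(n);d=Rm.T@np.array([(u-K[0,2])/K[0,0],(v-K[1,2])/K[1,1],1]);c=-Rm.T@t
    return c+d*(z-c[2])/d[2]
def proj(n,P):
    K,Rm,t=cam(n);p=Rm@np.array(P,float)+t;return (K@p/p[2])[:2]
E
python3 - <<'E'
from h import *
print({k:np.round(v,3) for k,v in state().items()})
for n in("scene","top"):
    p,d=camera(n);cv2.imwrite(f"pics/{n}0.png",p[:,:,::-1]);np.savez(f"{n}0.npz",p=p,d=d)
    K,Rm,t=cam(n);print(n,K[0,0],-Rm.T@t,Rm[2],(d>0).mean())
E
```

```text
pics
{'time': np.float64(0.0), 'q': array([ 1.516,  0.359,  0.011, -0.   , -1.224, -0.288]), 'dq': array([ 0.   ,  0.   ,  0.   , -0.003,  0.001, -0.001]), 'joint_efforts': array([ 1.0000e-03, -5.8332e+01,  2.9342e+01,  6.9370e+00, -6.0000e-03,
       -0.0000e+00]), 'tool_pos': array([226.739, 635.244, 230.335]), 'tcp_rot': array([ 0.985, -0.171, -0.   ,  0.001]), 'contact_force': array([-0.234, -0.21 ,  0.324]), 'moment': array([ 0.017, -0.038, -0.034]), 'gripper_force': np.float64(0.0), 'gripper_width': np.float64(85.818)}
scene 438.92076665086347 [ -12.6455026  -764.77994696 1056.69766049] [ 0.42806032  0.52144679 -0.73814471] 0.996046875
top 370.5839700817451 [ 330.17595724  -78.23596333 1026.76770508] [ 0.23331554  0.01947178 -0.9722061 ] 0.99597265625
```

View pics/scene0.png

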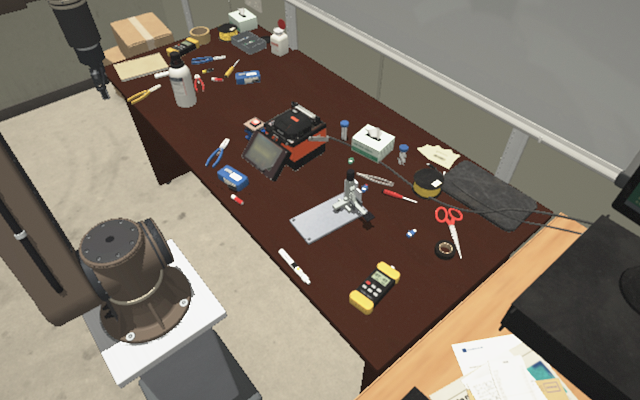

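View pics/top0.png

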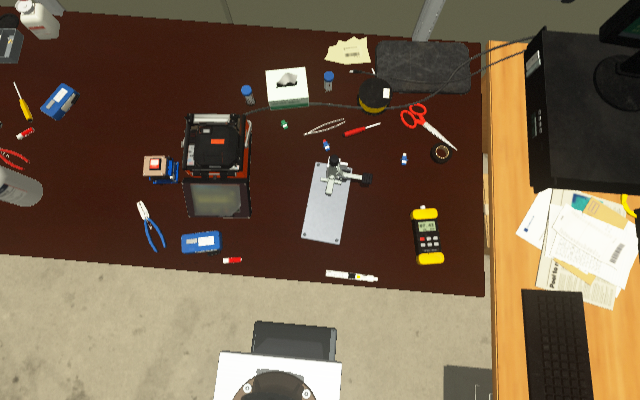

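The scene view shows the stand's base near (320,218), with the knob at (350,160) and the meter at (375,288). In the top view, the base runs from (325,240) to (335,165), the knob is at (335,160), the black thumb pad at (366,179) and the meter at (428,237). Next I'll measure them.

```bash
cat > m.py <<'E'
from h import *
for n,bs,bm in(("top",(290,380,145,255),(400,455,195,275)),("scene",(280,385,145,250),(340,410,255,320))):
    f=np.load(n+"0.npz");p,d=f["p"],f["d"];P=pts(n,d);hsv=cv2.cvtColor(p,cv2.COLOR_RGB2HSV)
    def box(b):
        m=np.zeros((400,640),bool);m[b[2]:b[3],b[0]:b[1]]=1;return m
    g=box(bs)&(hsv[...,1]<60)&(hsv[...,2]>110)
    print(n,"table z",np.median(P[box(bm)&(hsv[...,2]<90)][:,2]))
    q=P[g&(abs(P[...,2]-12)<6)];print(" base z",np.median(q[:,2]),len(q))
    # colour contour -> ray onto plane 12
    m=(g&(abs(P[...,2]-12)<6)).astype(np.uint8)
    def rect(m,z):
        c=max(cv2.findContours(m,cv2.RETR_EXTERNAL,cv2.CHAIN_APPROX_NONE)[0],key=cv2.contourArea)[:,0]
        w=np.array([ray(n,u,v,z)[:2] for u,v in c]).astype(np.float32);r_=cv2.minAreaRect(w)
        return np.round(r_[0],1),np.round(r_[1],1),round(r_[2],2),np.round(cv2.boxPoints(r_)).tolist()
    print(" base",rect(m,12))
    y=box(bm)&(hsv[...,0]>18)&(hsv[...,0]<35)&(hsv[...,1]>140)&(hsv[...,2]>120)
    print(" yellow z",np.percentile(P[y][:,2],[10,50,90]))
    yt=(y&(P[...,2]>22)).astype(np.uint8)
    k,l,s,c=cv2.connectedComponentsWithStats(yt)
    for i in range(1,k):
        if s[i,4]>20: print(" yel",s[i,4],ray(n,*c[i],30)[:2],np.median(P[l==i],0))
    mt=(box(bm)&(P[...,2]>22)&(P[...,2]<42)).astype(np.uint8);print(" meter",rect(mt,30))
    bl=box(bs)&(P[...,2]>17)
    for lo,hi in((17,30),(30,42),(42,52),(52,60),(60,72),(110,130),(130,150),(150,190)):
        s_=bl&(P[...,2]>lo)&(P[...,2]<=hi)
        if s_.sum()>3:print("  z",lo,hi,s_.sum(),np.round(P[s_].mean(0),1),np.round(P[s_].min(0)),np.round(P[s_].max(0)))
E
python3 m.py
python3 - <<'E'
import cv2
a=cv2.imread('pics/top0.png')[145:250,290:390];b=cv2.imread('pics/scene0.png')[145:250,285:385]
b=cv2.resize(b,(400,420),interpolation=0);a=cv2.resize(a,(400,420),interpolation=0)
cv2.imwrite('pics/c.png',cv2.hconcat([a,b]))
E
```

```text
top table z -0.25799558249059057
 base z 11.410265759239223 2486
 base (array([568.5, -84.6]), array([108.6, 223.9]), 84.58, [[452.0, -128.0], [675.0, -149.0], [685.0, -41.0], [462.0, -20.0]])
 yellow z [27.24348087 30.25419128 32.65317981]
 yel 262 [ 554.16768959 -354.14503233] [ 553.89536502 -354.03282851   30.68838907]
 yel 274 [ 435.61755484 -372.73925676] [ 435.4291179  -372.93809556   30.18011814]
 meter (array([ 496.8, -362.7]), array([153.2,  69.9]), 8.7, [[416.0, -340.0], [426.0, -409.0], [578.0, -386.0], [567.0, -317.0]])
  z 17 30 59 [627.7 -89.9  24.7] [ 589. -120.   17.] [640. -60.  30.]
  z 30 42 93 [615.  -94.8  39. ] [ 587. -148.   32.] [652. -76.  42.]
  z 42 52 258 [ 635.  -146.4   47.5] [ 594. -203.   42.] [654. -76.  52.]
  z 52 60 65 [ 638.7 -131.5   55. ] [ 626. -200.   52.] [658. -76.  60.]
  z 60 72 52 [ 646.6 -111.3   65.1] [ 635. -140.   60.] [658. -75.  72.]
  z 110 130 44 [644.5 -88.2 117.1] [ 636. -109.  110.] [667. -76. 128.]
  z 130 150 24 [639.7 -91.2 138.8] [ 635. -104.  131.] [647. -80. 148.]
  z 150 190 72 [645.1 -92.1 157.8] [ 634. -103.  150.] [65
[... 420 characters left out ...]
ter (array([ 493.7, -369.3]), array([156.3,  70.1]), 9.12, [[411.0, -347.0], [422.0, -416.0], [576.0, -391.0], [565.0, -322.0]])
  z 17 30 262 [725.3  56.   23.4] [ 375. -124.   17.] [902. 180.  30.]
  z 30 42 272 [696.   17.6  36.7] [ 584. -189.   30.] [899. 175.  42.]
  z 42 52 322 [680.7 -53.   46.9] [ 583. -207.   42.] [896. 163.  52.]
  z 52 60 203 [738.3  -5.8  55.7] [ 603. -201.   52.] [899. 159.  60.]
  z 60 72 128 [649.9  48.4  65.6] [ 533. -138.   60.] [865. 155.  72.]
  z 110 130 188 [596.7  64.  119.5] [ 544. -112.  110.] [663. 175. 130.]
  z 130 150 58 [617.6 -27.  137.8] [ 557. -107.  130.] [650. 153. 150.]
  z 150 190 42 [642.5 -96.5 156.7] [ 633. -106.  151.] [653. -84. 163.]
```

View pics/c.png

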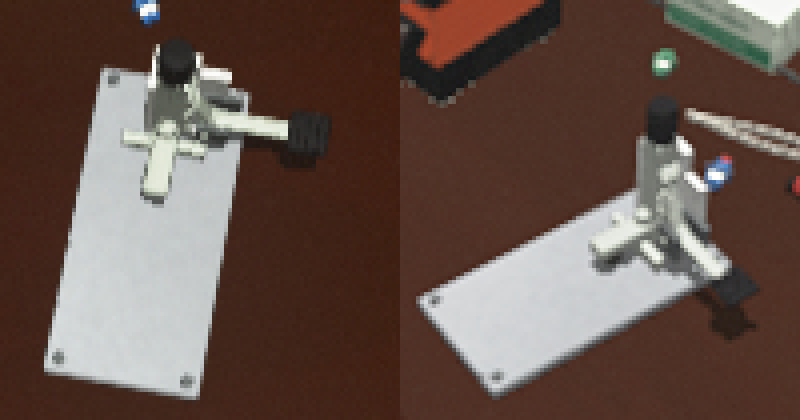

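The crop shows the knob, the arm with its pad, the stop strip and the black thumb pad at the end of the pawl lever (left panel (310,132), so about top pixel (367,178)). Next I'll measure the thumb pad height and the surrounding clearances, and start moving towards the knob.

```bash
cat > t.py <<'E'
from h import *
for n,b in(("top",(358,376,170,188)),("scene",(460-0,0,0,0))):
    if n=="top":
        f=np.load(n+"0.npz");P=pts(n,f["d"]);p=f["p"]
        m=np.zeros((400,640),bool);m[b[2]:b[3],b[0]:b[1]]=1
        s=m&(P[...,2]>25)&(P[...,1]<-165)
        q=P[s];print(s.sum(),np.round(np.percentile(q,[2,25,50,75,98],axis=0),1))
f=np.load("scene0.npz");P=pts("scene",f["d"])
s=(abs(P[...,0]-637)<25)&(P[...,1]<-172)&(P[...,1]>-215)&(P[...,2]>25)&(P[...,2]<90)
print(s.sum(),np.round(np.percentile(P[s],[2,25,50,75,98],axis=0),1))
f=np.load("top0.npz");P=pts("top",f["d"])
s=(P[...,0]>250)&(P[...,0]<850)&(P[...,1]<550)&(P[...,1]>-450)
v=P[s];v=v[np.argsort(-v[:,2])];print("tallest",np.round(v[:200:40]))
E
python3 t.py
```

```text
120 [[ 623.3 -201.9   44.7]
 [ 630.1 -194.2   48.2]
 [ 637.4 -186.3   50. ]
 [ 643.7 -178.2   50.9]
 [ 651.2 -167.4   53.3]]
84 [[ 620.8 -205.3   44.1]
 [ 626.9 -199.8   47.1]
 [ 633.9 -191.2   49. ]
 [ 640.7 -185.    50.2]
 [ 648.8 -173.5   53.5]]
tallest [[ 330.  -78. 1027.]
 [ 330.  -78. 1027.]
 [ 330.  -78. 1027.]
 [ 330.  -78. 1027.]
 [ 330.  -78. 1027.]]
```

Request:
drive_tool(
  rows=[
    [[0.2,0.17,0,0,0,-0.03],[0.4,0.34,0,0,0,-0.06],[0.6,0.51,0,0,0,-0.09],[0.8,0.68,0,0,0,-0.125],[1,0.85,0,0,0,-0.125]],
  ],
  claw=1,
  newtons=60,
)

```text
time: 0.52
tool_pos: [306.0, 497.7, 230.8]
tcp_rot: [0.999, -0.044, -0.0, 0.0]
contact_force: [0.5, 0.2, 0.4]
gripper_width: 85.3
gripper_force: 0.0
```

Request:
drive_tool(
  rows=[
    [[0.13,0.19,0,0,0,0],[0.26,0.38,0,0,0,0],[0.4,0.56,0,0,0,0],[0.53,0.74,0,0,0,0],[0.66,0.93,0,0,0,0]],
  ],
)

```text
time: 0.93
tool_pos: [374.5, 379.5, 231.1]
tcp_rot: [0.999, -0.046, -0.0, 0.0]
contact_force: [-0.2, -0.6, 0.1]
gripper_width: 85.2
gripper_force: 0.0
```

Request:
drive_tool(
  rows=[
    [[0.13,0.19,0,0,0,0],[0.26,0.38,0,0,0,0],[0.4,0.56,0,0,0,0],[0.53,0.74,0,0,0,0],[0.66,0.93,0,0,0,0]],
  ],
)

```text
time: 1.35
tool_pos: [443.0, 261.1, 231.1]
tcp_rot: [0.999, -0.046, -0.0, 0.0]
contact_force: [0.7, 0.6, -0.1]
gripper_width: 85.5
gripper_force: 0.0
```

Request:
drive_tool(
  rows=[
    [[0.13,0.19,0,0,0,0],[0.26,0.38,0,0,0,0],[0.4,0.56,0,0,0,0],[0.53,0.74,0,0,0,0],[0.66,0.93,0,0,0,0]],
  ],
)

```text
time: 1.77
tool_pos: [511.5, 142.7, 231.1]
tcp_rot: [0.999, -0.046, -0.0, 0.0]
contact_force: [-0.2, 1.3, 0.2]
gripper_width: 85.4
gripper_force: 0.0
```

Request:
drive_tool(
  rows=[
    [[0.13,0.19,0,0,0,0],[0.26,0.38,0,0,0,0],[0.39,0.56,0,0,0,0],[0.52,0.74,0,0,0,0],[0.64,0.92,0,0,0,0]],
  ],
)

```text
time: 2.18
tool_pos: [577.8, 25.6, 231.0]
tcp_rot: [0.999, -0.046, -0.0, 0.0]
contact_force: [-0.0, 0.3, -0.6]
gripper_width: 85.4
gripper_force: 0.0
```

Request:
drive_tool(
  rows=[
    [[0.16,0.25,0,0,0,0],[0.32,0.5,0,0,0,0],[0.48,0.7,0,0,0,0],[0.64,0.92,0,0,0,0],[0.64,0.92,0,0,0,0]],
  ],
)

```text
time: 2.6
tool_pos: [645.2, -94.4, 229.8]
tcp_rot: [0.999, -0.048, -0.001, 0.001]
contact_force: [0.1, 1.0, 0.3]
gripper_width: 85.2
gripper_force: 0.0
```

```bash
python3 -c "
from h import *
s=state();p,d=camera('top');cv2.imwrite('pics/k.png',cv2.resize(p[100:260,270:430,::-1],(560,560),interpolation=0))
yaw=R.from_quat(s['tcp_rot']).as_matrix();print(s['tool_pos'],yaw[:,:2])
print(yaw.T@(np.array([645,-92.5,128])-s['tool_pos']))"
```

```text
[645.19477692 -94.42057699 229.83547046] [[ 0.99539485 -0.09584549]
 [-0.09584748 -0.99539534]
 [-0.00153319  0.00132413]]
[ -0.22182909  -2.02790807 101.83333432]
```

View pics/k.png

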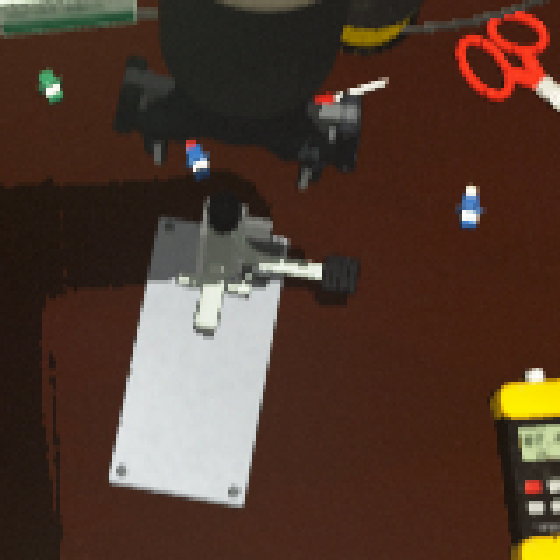

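The gripper is above the knob. The knob is at crop (225,213), and nothing stands in the fingers' way.

Request:
drive_tool(
  rows=[
    [[0,-0.01,0.2,0,0,0],[0,-0.015,0.4,0,0,0],[0,-0.015,0.6,0,0,0],[0,-0.015,0.75,0,0,0],[0,-0.015,0.84,0,0,0]],
  ],
)

```text
time: 3.07
tool_pos: [642.1, -87.8, 127.9]
tcp_rot: [0.999, -0.046, -0.002, 0.0]
contact_force: [-0.2, 0.3, 0.2]
gripper_width: 85.7
gripper_force: 0.0
```

Request:
drive_tool(
  rows=[
    [[0,0,0,0,0,0],[0,0,0,0,0,0],[0,0,0,0,0,0],[0,0,0,0,0,0],[0,0,0,0,0,0]],
  ],
  claw=-1,
  newtons=60,
)

```text
time: 3.48
tool_pos: [644.3, -90.4, 132.6]
tcp_rot: [0.999, -0.046, 0.001, 0.002]
contact_force: [-0.0, -39.4, 2.3]
gripper_width: 25.9
gripper_force: 19.7
```

Request:
drive_tool(
  rows=[
    [[0,0,0,0,0,0],[0,0,0,0,0,0],[0,0,0,0,0,0],[0,0,0,0,0,0],[0,0,0,0,0,0]],
  ],
)

```text
time: 3.9
tool_pos: [644.1, -93.0, 133.0]
tcp_rot: [0.999, -0.047, 0.001, 0.003]
contact_force: [-0.1, -19.4, 4.0]
gripper_width: 20.4
gripper_force: 58.4
```

Request:
drive_tool(
  rows=[
    [[0,0.016,-0.03,0,0,0],[0,0.016,-0.06,0,0,0],[0,0.016,-0.1,0,0,0],[0,0.016,-0.13,0,0,0],[0,0.016,-0.16,0,0,0]],
  ],
)

```text
time: 4.32
tool_pos: [644.0, -93.1, 148.9]
tcp_rot: [0.999, -0.047, 0.0, 0.001]
contact_force: [8.3, -15.6, -16.7]
gripper_width: 20.2
gripper_force: 60.0
```

Request:
drive_tool(
  rows=[
    [[0,0,-0.03,0,0,0],[0,0,-0.06,0,0,0],[0,0,-0.1,0,0,0],[0,0,-0.13,0,0,0],[0,0,-0.16,0,0,0]],
  ],
)

```text
time: 4.73
tool_pos: [644.0, -93.1, 168.0]
tcp_rot: [0.999, -0.047, -0.0, 0.001]
contact_force: [8.4, -14.9, -13.4]
gripper_width: 20.0
gripper_force: 60.6
```

Request:
drive_tool(
  rows=[
    [[0,0,-0.03,0,0,0],[0,0,-0.06,0,0,0],[0,0,-0.1,0,0,0],[0,0,-0.13,0,0,0],[0,0,-0.16,0,0,0]],
  ],
)

```text
time: 5.15
tool_pos: [644.0, -93.1, 187.0]
tcp_rot: [0.999, -0.047, -0.0, 0.001]
contact_force: [9.0, -14.9, -17.9]
gripper_width: 20.5
gripper_force: 60.5
```

Request:
drive_tool(
  rows=[
    [[0,0,0,0,0,0],[0,0,0,0,0,0],[0,0,0,0,0,0],[0,0,0,0,0,0],[0,0,0,0,0,0]],
  ],
)

```text
time: 5.57
tool_pos: [644.0, -93.1, 187.8]
tcp_rot: [0.999, -0.047, 0.0, 0.001]
contact_force: [5.4, -14.4, -11.1]
gripper_width: 20.1
gripper_force: 60.9
```

Request:
drive_tool(
  rows=[
    [[0,0,0.02,0,0,0],[0,0,0.03,0,0,0],[0,0,0.04,0,0,0],[0,0,0.05,0,0,0],[0,0,0.06,0,0,0]],
  ],
)

```text
time: 5.98
tool_pos: [644.0, -93.1, 181.7]
tcp_rot: [0.999, -0.047, 0.001, 0.002]
contact_force: [3.2, -13.4, -4.6]
gripper_width: 20.4
gripper_force: 61.7
```

Request:
drive_tool(
  rows=[
    [[0,0,0.01,0,0,0],[0,0,0.01,0,0,0],[0,0,0.01,0,0,0],[0,0,0.01,0,0,0],[0,0,0.01,0,0,0]],
  ],
)

```text
time: 6.4
tool_pos: [644.0, -93.1, 180.2]
tcp_rot: [0.999, -0.047, 0.001, 0.002]
contact_force: [4.5, -13.3, -7.1]
gripper_width: 20.5
gripper_force: 61.7
```

Request:
drive_tool(
  rows=[
    [[0,0,0.01,0,0,0],[0,0,0.02,0,0,0],[0,0,0.03,0,0,0],[0,0,0.03,0,0,0],[0,0,0.03,0,0,0]],
  ],
)

```text
time: 6.82
tool_pos: [644.2, -93.2, 179.6]
tcp_rot: [0.999, -0.046, 0.002, 0.002]
contact_force: [-3.4, -10.0, 10.6]
gripper_width: 20.1
gripper_force: 63.8
```

Request:
drive_tool(
  rows=[
    [[0,0,0,0,0,0],[0,0,0,0,0,0],[0,0,0,0,0,0],[0,0,0,0,0,0],[0,0,0,0,0,0]],
  ],
  claw=1,
)

```text
time: 7.23
tool_pos: [643.7, -89.9, 176.0]
tcp_rot: [0.999, -0.046, -0.0, -0.0]
contact_force: [-0.1, -0.2, 0.3]
gripper_width: 78.8
gripper_force: 0.0
```

Request:
drive_tool(
  rows=[
    [[0,0,0,0,0,0],[0,0,0,0,0,0],[0,0,0,0,0,0],[0,0,0,0,0,0],[0,0,0,0,0,0]],
  ],
)

```text
time: 7.65
tool_pos: [643.6, -90.2, 176.0]
tcp_rot: [0.999, -0.046, -0.0, 0.0]
contact_force: [-0.3, -0.6, -0.1]
gripper_width: 85.3
gripper_force: 0.0
```

Request:
drive_tool(
  rows=[
    [[0,0,-0.15,0,0,0],[0,0,-0.3,0,0,0],[0,0,-0.4,0,0,0],[0,0,-0.5,0,0,0],[0,0,-0.5,0,0,0]],
  ],
)

```text
time: 8.07
tool_pos: [644.9, -90.4, 239.0]
tcp_rot: [0.999, -0.046, 0.002, -0.0]
contact_force: [1.1, 0.3, 0.2]
gripper_width: 85.2
gripper_force: 0.0
```

```bash
cat > w.py <<'E'
from h import *
import sys
# shift (in units) to target TCP x,y,z and yaw deg
T=[float(a) for a in sys.argv[1:5]];s=state();M=R.from_quat(s['tcp_rot']).as_matrix()
c,q=np.cos(np.radians(T[3])),np.sin(np.radians(T[3]));G=np.array([[c,q,0],[q,-c,0],[0,0,-1]])
print("shift u",np.round(M.T@(np.array(T[:3])-s['tool_pos'])/120,3),"rot u",np.round(R.from_matrix(M.T@G).as_rotvec()/2,3))
E
python3 w.py 465 -366.5 235 9
python3 - <<'E'
from h import *
p,d=camera('top');P=pts('top',d)
s=(abs(P[...,0]-645)<20)&(abs(P[...,1]+93)<20)&(P[...,2]>130)&(P[...,2]<222);print(s.sum(),np.percentile(P[s][:,2],[50,90,98]),P[s&(P[...,2]>195)].mean(0))
E
```

```text
shift u [-1.28   2.43   0.028] rot u [ 0.    -0.002 -0.125]
179 [188.82425459 207.01403553 208.25780937] [644.86525527 -91.99476883 205.03678948]
```

Request:
drive_tool(
  rows=[
    [[-0.09,0.17,0,0,0,0],[-0.18,0.34,0,0,0,0],[-0.26,0.5,0,0,0,0],[-0.35,0.66,0,0,0,0],[-0.43,0.82,0,0,0,0]],
  ],
)

```text
time: 8.53
tool_pos: [581.8, -184.0, 234.9]
tcp_rot: [0.999, -0.046, -0.001, -0.0]
contact_force: [-0.3, -0.7, 1.2]
gripper_width: 85.4
gripper_force: 0.0
```

Request:
drive_tool(
  rows=[
    [[-0.09,0.17,0,0,0,0],[-0.18,0.34,0,0,0,0],[-0.26,0.5,0,0,0,0],[-0.35,0.66,0,0,0,0],[-0.43,0.82,0,0,0,0]],
  ],
)

```text
time: 8.95
tool_pos: [521.3, -277.2, 235.0]
tcp_rot: [0.999, -0.046, -0.001, -0.0]
contact_force: [0.7, -0.8, 0.1]
gripper_width: 85.8
gripper_force: 0.0
```

Request:
drive_tool(
  rows=[
    [[-0.1,0.2,0,0,0,-0.03],[-0.2,0.4,0,0,0,-0.06],[-0.3,0.6,0,0,0,-0.1],[-0.43,0.81,0,0,0,-0.125],[-0.43,0.81,0,0,0,-0.125]],
  ],
)

```text
time: 9.37
tool_pos: [459.2, -371.1, 234.9]
tcp_rot: [0.997, 0.079, -0.001, -0.0]
contact_force: [0.5, 0.4, -1.7]
gripper_width: 85.9
gripper_force: 0.0
```

Request:
drive_tool(
  rows=[
    [[0,0,0.25,0,0,0],[0,0,0.5,0,0,0],[0,0,0.8,0,0,0],[0,0,1,0,0,0],[0,0,1,0,0,0]],
  ],
)

```text
time: 9.78
tool_pos: [458.5, -366.6, 109.9]
tcp_rot: [0.997, 0.078, -0.004, -0.003]
contact_force: [-0.5, 0.8, -1.6]
gripper_width: 85.7
gripper_force: 0.0
```

```bash
python3 w.py 464 -368.6 0 9
python3 - <<'E'
from h import *
p,d=camera('top');cv2.imwrite('pics/g.png',cv2.resize(p[180:300,370:490,::-1],(480,480),interpolation=0))
E
```

```text
shift u [0.05  0.029 0.915] rot u [-0.003  0.004 -0.001]
```

View pics/g.png

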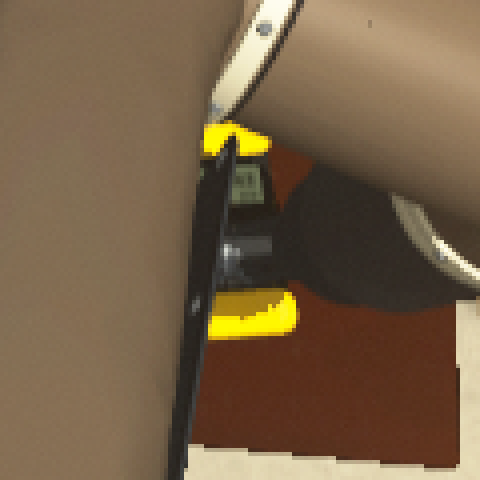

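The arm hides most of the meter; its ends show at (235,140) and (250,312), consistent with the measured pose. I'll go down in stages.

Request:
drive_tool(
  rows=[
    [[0.04,0.01,0.2,0,0,0],[0.04,0.01,0.4,0,0,0],[0.04,0.01,0.45,0,0,0],[0.04,0.01,0.45,0,0,0],[0.04,0.01,0.45,0,0,0]],
  ],
)

```text
time: 10.25
tool_pos: [468.0, -369.5, 63.6]
tcp_rot: [0.997, 0.079, 0.0, 0.0]
contact_force: [0.5, 0.1, 0.6]
gripper_width: 85.3
gripper_force: 0.0
```

```bash
python3 w.py 464 -368.6 0 9
```

```text
shift u [-0.032 -0.013  0.53 ] rot u [ 0.001 -0.     0.   ]
```

Request:
drive_tool(
  rows=[
    [[-0.03,-0.01,0.15,0,0,0],[-0.03,-0.01,0.3,0,0,0],[-0.03,-0.01,0.4,0,0,0],[-0.03,-0.01,0.48,0,0,0],[-0.03,-0.01,0.51,0,0,0]],
  ],
)

```text
time: 10.67
tool_pos: [463.9, -368.7, 1.2]
tcp_rot: [0.997, 0.079, 0.0, 0.0]
contact_force: [0.3, -0.1, 0.2]
gripper_width: 85.4
gripper_force: 0.0
```

Request:
drive_tool(
  rows=[
    [[0,0,0,0,0,0],[0,0,0,0,0,0],[0,0,0,0,0,0],[0,0,0,0,0,0],[0,0,0,0,0,0]],
  ],
  claw=-1,
  newtons=50,
)

```text
time: 11.08
tool_pos: [464.5, -369.1, 2.5]
tcp_rot: [0.997, 0.079, 0.001, 0.001]
contact_force: [-0.8, -1.1, 6.8]
gripper_width: 64.8
gripper_force: 56.9
```

Request:
drive_tool(
  rows=[
    [[0,0,0,0,0,0],[0,0,0,0,0,0],[0,0,0,0,0,0],[0,0,0,0,0,0],[0,0,0,0,0,0]],
  ],
)

```text
time: 11.5
tool_pos: [464.5, -369.0, 2.4]
tcp_rot: [0.997, 0.079, 0.001, 0.001]
contact_force: [-1.4, -1.1, 7.1]
gripper_width: 64.8
gripper_force: 56.9
```

Request:
drive_tool(
  rows=[
    [[0,0,-0.05,0,0,0],[0,0,-0.13,0,0,0],[0,0,-0.25,0,0,0],[0,0,-0.38,0,0,0],[0,0,-0.5,0,0,0]],
  ],
)

```text
time: 11.92
tool_pos: [463.2, -368.3, 62.2]
tcp_rot: [0.997, 0.079, -0.0, -0.0]
contact_force: [0.7, -0.4, -2.7]
gripper_width: 65.3
gripper_force: 56.0
```

Request:
drive_tool(
  rows=[
    [[0,0,0,0,0,0.02],[0,0,0,0,0,0.05],[0,0,0,0,0,0.08],[0,0,0,0,0,0.11],[0,0,0,0,0,0.126]],
  ],
)

```text
time: 12.33
tool_pos: [463.2, -368.2, 61.6]
tcp_rot: [0.999, -0.049, -0.0, -0.0]
contact_force: [0.8, -1.0, -2.7]
gripper_width: 64.5
gripper_force: 56.0
```

```bash
python3 w.py 442.6 -73.7 60 -5.4
python3 - <<'E'
from h import *
p,d=camera('scene');cv2.imwrite('pics/l.png',cv2.resize(p[130:340,260:480,::-1],(660,600),interpolation=0));np.savez('scene1.npz',p=p,d=d)
E
```

```text
shift u [-0.412 -2.426  0.014] rot u [-0.     0.    -0.002]
```

View pics/l.png

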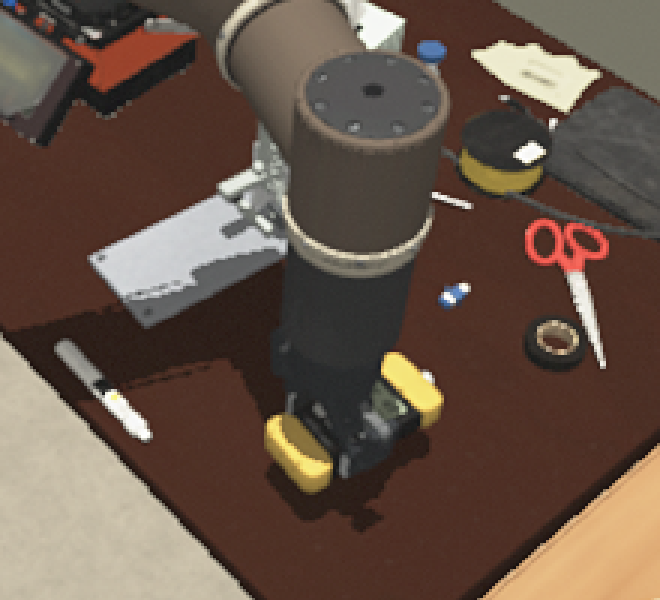

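The meter is held level at crop (350,425), with a small white port on its far end. I'll carry it to a point in front of the stand.

Request:
drive_tool(
  rows=[
    [[-0.02,-0.1,0,0,0,0],[-0.05,-0.25,0,0,0,0],[-0.08,-0.43,0,0,0,0],[-0.11,-0.62,0,0,0,0],[-0.14,-0.81,0,0,0,0]],
  ],
)

```text
time: 12.8
tool_pos: [455.3, -268.8, 61.2]
tcp_rot: [0.999, -0.047, -0.0, -0.0]
contact_force: [1.2, -0.0, -2.4]
gripper_width: 65.1
gripper_force: 56.2
```

Request:
drive_tool(
  rows=[
    [[-0.03,-0.16,0,0,0,0],[-0.06,-0.32,0,0,0,0],[-0.09,-0.48,0,0,0,0],[-0.12,-0.65,0,0,0,0],[-0.14,-0.81,0,0,0,0]],
  ],
)

```text
time: 13.22
tool_pos: [447.6, -170.3, 61.3]
tcp_rot: [0.999, -0.047, -0.0, -0.0]
contact_force: [0.3, 0.2, -3.6]
gripper_width: 65.2
gripper_force: 56.2
```

Request:
drive_tool(
  rows=[
    [[-0.03,-0.2,0,0,0,0],[-0.07,-0.4,0,0,0,0],[-0.1,-0.6,0,0,0,0],[-0.12,-0.73,0,0,0,0],[-0.13,-0.81,0,0,0,0]],
  ],
)

```text
time: 13.63
tool_pos: [441.6, -71.8, 61.4]
tcp_rot: [0.999, -0.046, 0.0, -0.0]
contact_force: [0.6, -0.2, -2.7]
gripper_width: 64.7
gripper_force: 56.2
```

Request:
drive_tool(
  rows=[
    [[0,0,0,0,0,0],[0,0,0,0,0,0],[0,0,0,0,0,0],[0,0,0,0,0,0],[0,0,0,0,0,0]],
  ],
)

```text
time: 14.05
tool_pos: [442.0, -74.2, 60.8]
tcp_rot: [0.999, -0.048, -0.0, 0.0]
contact_force: [-0.3, -0.3, -2.9]
gripper_width: 64.6
gripper_force: 56.3
```

```bash
python3 w.py 442.6 -73.7 21 -5.4
python3 - <<'E'
from h import *
s=state();print(s['tool_pos'])
for n in('top','scene'):
    p,d=camera(n);P=pts(n,d);h=cv2.cvtColor(p,cv2.COLOR_RGB2HSV)
    y=(h[...,0]>18)&(h[...,0]<35)&(h[...,1]>140)&(h[...,2]>90)&(abs(P[...,1]+75)<70)&(P[...,0]>330)&(P[...,0]<640)
    k,l,st,c=cv2.connectedComponentsWithStats(y.astype(np.uint8))
    for i in range(1,k):
        if st[i,4]>25:
            q=P[l==i];print(n,st[i,4],np.round(np.percentile(q,[2,50,98],axis=0),1).tolist())
    cv2.imwrite(f'pics/i_{n}.png',p[:,:,::-1])
a=cv2.imread('pics/i_top.png')[120:280,270:400];b=cv2.imread('pics/i_scene.png')[130:260,260:390]
cv2.imwrite('pics/i.png',cv2.hconcat([cv2.resize(a,(400,492),interpolation=0),cv2.resize(b,(400,492),interpolation=0)]))
E
```

```text
shift u [ 0.005 -0.004  0.332] rot u [ 0.     0.    -0.001]
[441.98192985 -74.15874897  60.84530897]
top 178 [[397.3, -103.3, -1.6], [405.2, -71.8, 88.3], [416.1, -37.2, 92.6]]
scene 34 [[519.1, -121.1, 62.3], [528.6, -118.5, 79.5], [539.3, -112.9, 88.0]]
scene 180 [[395.0, -108.4, 62.2], [406.3, -80.6, 84.2], [424.3, -44.4, 90.6]]
```

View pics/i.png

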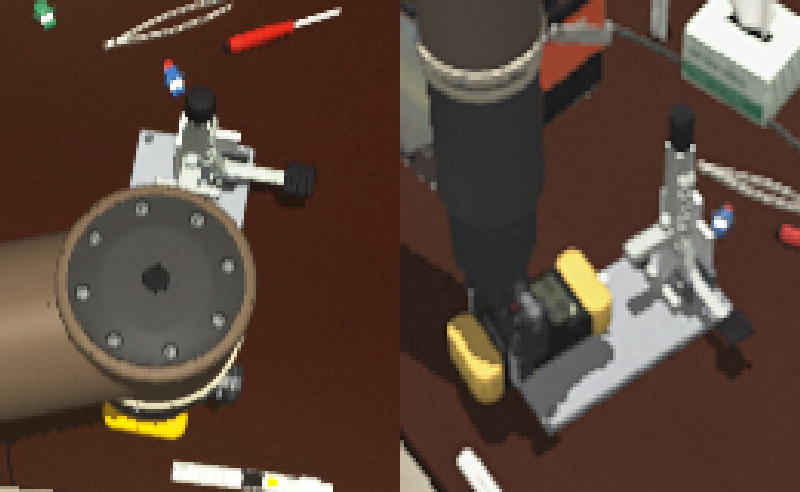

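The meter is level in front of the stand, the rail is hanging raised, and the meter's far end is short of the arm. Next: lower, move it in, then set it down.

Request:
drive_tool(
  rows=[
    [[0,0,0.08,0,0,0],[0,0,0.16,0,0,0],[0,0,0.24,0,0,0],[0,0,0.31,0,0,0],[0,0,0.34,0,0,0]],
  ],
)

```text
time: 14.57
tool_pos: [441.5, -73.9, 19.0]
tcp_rot: [0.999, -0.048, -0.001, 0.0]
contact_force: [0.0, 0.3, -3.7]
gripper_width: 64.9
gripper_force: 56.3
```

Request:
drive_tool(
  rows=[
    [[0.05,0,0,0,0,0],[0.15,0,0,0,0,0],[0.28,0,0,0,0,0],[0.4,0,0,0,0,0],[0.47,0,0,0,0,0]],
  ],
)

```text
time: 14.98
tool_pos: [500.8, -78.9, 20.7]
tcp_rot: [0.999, -0.047, 0.001, -0.0]
contact_force: [0.7, 0.6, -1.8]
gripper_width: 65.3
gripper_force: 56.3
```

Request:
drive_tool(
  rows=[
    [[0,0,0.005,0,0,0],[0,0,0.01,0,0,0],[0,0,0.015,0,0,0],[0,0,0.02,0,0,0],[0,0,0.02,0,0,0]],
  ],
)

```text
time: 15.4
tool_pos: [497.5, -78.9, 17.6]
tcp_rot: [0.999, -0.047, -0.0, 0.0]
contact_force: [0.3, 0.3, -2.0]
gripper_width: 64.8
gripper_force: 56.3
```

```bash
python3 w.py 515.3 -80.6 14 -5.4; python3 -c "
from h import *
s=state();print(s['contact_force'],s['tool_pos'])"
```

```text
shift u [0.149 0.    0.03 ] rot u [ 0.  0. -0.]
[ 0.27042492  0.27662711 -1.97425158] [497.53573633 -78.88177716  17.63185702]
```

Request:
drive_tool(
  rows=[
    [[0,0,0.006,0,0,0],[0,0,0.012,0,0,0],[0,0,0.018,0,0,0],[0,0,0.024,0,0,0],[0,0,0.024,0,0,0]],
  ],
)

```text
time: 15.82
tool_pos: [498.2, -78.9, 14.7]
tcp_rot: [0.999, -0.047, -0.0, 0.0]
contact_force: [-0.5, 1.2, -1.5]
gripper_width: 64.8
gripper_force: 56.2
```

Request:
drive_tool(
  rows=[
    [[0.015,0,0,0,0,0],[0.03,0,0,0,0,0],[0.045,0,0,0,0,0],[0.06,0,0,0,0,0],[0.075,0,0,0,0,0]],
  ],
)

```text
time: 16.23
tool_pos: [507.4, -79.7, 14.8]
tcp_rot: [0.999, -0.047, -0.0, 0.0]
contact_force: [0.4, -0.4, -2.8]
gripper_width: 65.2
gripper_force: 56.3
```

Request:
drive_tool(
  rows=[
    [[0.008,0,0,0,0,0],[0.016,0,0,0,0,0],[0.024,0,0,0,0,0],[0.032,0,0,0,0,0],[0.032,0,0,0,0,0]],
  ],
)

```text
time: 16.65
tool_pos: [511.2, -80.1, 14.8]
tcp_rot: [0.999, -0.047, 0.0, 0.0]
contact_force: [0.7, 0.2, -1.7]
gripper_width: 64.5
gripper_force: 56.3
```

Request:
drive_tool(
  rows=[
    [[0.006,0,0,0,0,0],[0.012,0,0,0,0,0],[0.018,0,0,0,0,0],[0.024,0,0,0,0,0],[0.024,0,0,0,0,0]],
  ],
)

```text
time: 17.07
tool_pos: [514.1, -80.3, 14.8]
tcp_rot: [0.999, -0.047, 0.0, -0.0]
contact_force: [-0.4, 0.8, -3.0]
gripper_width: 64.7
gripper_force: 56.3
```

Request:
drive_tool(
  rows=[
    [[0.006,0,0,0,0,0],[0.012,0,0,0,0,0],[0.012,0,0,0,0,0],[0.012,0,0,0,0,0],[0.012,0,0,0,0,0]],
  ],
)

```text
time: 17.48
tool_pos: [515.3, -80.5, 14.8]
tcp_rot: [0.999, -0.047, -0.0, 0.0]
contact_force: [-0.2, -0.9, -3.0]
gripper_width: 64.9
gripper_force: 56.3
```

Request:
drive_tool(
  rows=[
    [[0.006,0,0,0,0,0],[0.012,0,0,0,0,0],[0.016,0,0,0,0,0],[0.016,0,0,0,0,0],[0.016,0,0,0,0,0]],
  ],
)

```text
time: 17.9
tool_pos: [517.3, -80.7, 14.8]
tcp_rot: [0.999, -0.047, 0.0, -0.0]
contact_force: [-0.1, -0.5, -2.7]
gripper_width: 65.0
gripper_force: 56.3
```

Request:
drive_tool(
  rows=[
    [[0.006,0,0,0,0,0],[0.012,0,0,0,0,0],[0.016,0,0,0,0,0],[0.016,0,0,0,0,0],[0.016,0,0,0,0,0]],
  ],
)

```text
time: 18.32
tool_pos: [518.1, -80.9, 14.6]
tcp_rot: [0.999, -0.047, -0.001, 0.0]
contact_force: [-4.3, 1.9, -0.3]
gripper_width: 65.0
gripper_force: 56.5
```

Run:
```python
from h import *
p,d=camera('scene')
cv2.imwrite('pics/j.png',cv2.resize(p[140:260,270:390,::-1],(600,600),interpolation=cv2.INTER_CUBIC))
```

```text
(no output)
```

View pics/j.png

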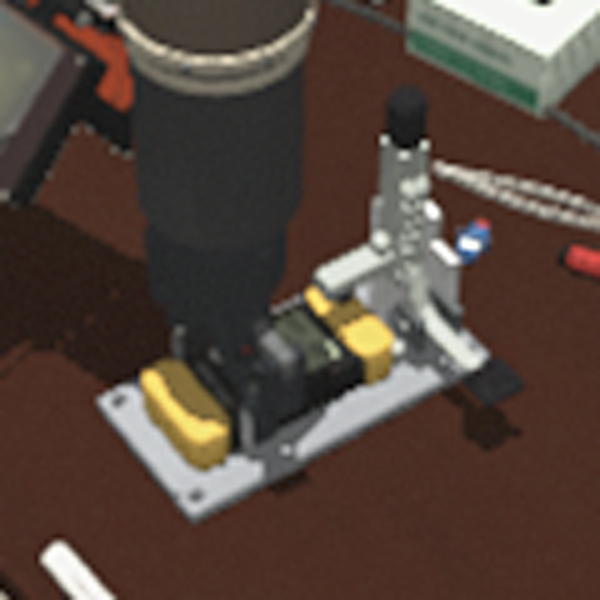

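The meter sits under the raised arm with its far end at the stop, and the -4 N along x confirms contact. I'll seat it and let go.

Request:
drive_tool(
  rows=[
    [[0.004,0,0.004,0,0,0],[0.006,0,0.008,0,0,0],[0.006,0,0.012,0,0,0],[0.006,0,0.012,0,0,0],[0.006,0,0.012,0,0,0]],
  ],
)

```text
time: 18.78
tool_pos: [518.1, -80.9, 14.4]
tcp_rot: [0.999, -0.047, -0.001, 0.0]
contact_force: [-13.1, 5.8, 17.9]
gripper_width: 64.8
gripper_force: 58.8
```

Request:
drive_tool(
  rows=[
    [[0,0,-0.006,0,0,0],[0,0,-0.006,0,0,0],[0,0,-0.006,0,0,0],[0,0,-0.006,0,0,0],[0,0,-0.006,0,0,0]],
  ],
)

```text
time: 19.2
tool_pos: [518.1, -80.9, 14.4]
tcp_rot: [0.999, -0.047, -0.001, 0.0]
contact_force: [-10.2, 4.9, 9.0]
gripper_width: 65.1
gripper_force: 57.7
```

Request:
drive_tool(
  rows=[
    [[0,0,0,0,0,0],[0,0,0,0,0,0],[0,0,0,0,0,0],[0,0,0,0,0,0],[0,0,0,0,0,0]],
  ],
  claw=1,
)

```text
time: 19.62
tool_pos: [520.3, -80.9, 14.2]
tcp_rot: [0.999, -0.047, 0.0, -0.0]
contact_force: [0.3, 0.5, 0.1]
gripper_width: 85.7
gripper_force: 0.0
```

Request:
drive_tool(
  rows=[
    [[0,0,0,0,0,0],[0,0,0,0,0,0],[0,0,0,0,0,0],[0,0,0,0,0,0],[0,0,0,0,0,0]],
  ],
)

```text
time: 20.03
tool_pos: [519.9, -80.9, 14.1]
tcp_rot: [0.999, -0.047, 0.0, -0.0]
contact_force: [-0.9, 0.3, -0.3]
gripper_width: 85.7
gripper_force: 0.0
```

Request:
drive_tool(
  rows=[
    [[0,0,-0.1,0,0,0],[0,0,-0.3,0,0,0],[0,0,-0.5,0,0,0],[0,0,-0.75,0,0,0],[0,0,-1,0,0,0]],
  ],
)

```text
time: 20.45
tool_pos: [519.2, -81.0, 135.1]
tcp_rot: [0.999, -0.047, -0.001, 0.0]
contact_force: [0.8, 0.1, -0.5]
gripper_width: 85.3
gripper_force: 0.0
```

Request:
drive_tool(
  rows=[
    [[0,0.2,0,0,0,0],[0,0.4,0,0,0,0],[0,0.6,0,0,0,0],[0,0.8,0,0,0,0],[0,0.95,0,0,0,0]],
  ],
  claw=-1,
)

```text
time: 20.87
tool_pos: [508.7, -195.8, 134.3]
tcp_rot: [0.999, -0.047, 0.0, 0.0]
contact_force: [-0.2, -0.1, 0.6]
gripper_width: 25.6
gripper_force: 0.0
```

Request:
drive_tool(
  rows=[
    [[0,0.2,0,0,0,0],[0,0.4,0,0,0,0],[0,0.6,0,0,0,0],[0,0.8,0,0,0,0],[0,0.95,0,0,0,0]],
  ],
)

```text
time: 21.28
tool_pos: [497.9, -309.5, 134.0]
tcp_rot: [0.999, -0.048, -0.0, 0.0]
contact_force: [-0.2, -0.2, 0.1]
gripper_width: -0.1
gripper_force: 0.0
```

```bash
cat > v.py <<'E'
from h import *
S=np.array([644.7,-92.8]);a=np.radians(-5.4);B=np.array([[np.cos(a),np.sin(a)],[-np.sin(a),np.cos(a)]])
for n in('top','scene'):
    p,d=camera(n);P=pts(n,d);h=cv2.cvtColor(p,cv2.COLOR_RGB2HSV);np.savez(n+'2.npz',p=p,d=d);cv2.imwrite(f'pics/v_{n}.png',p[:,:,::-1])
    y=(h[...,0]>18)&(h[...,0]<35)&(h[...,1]>140)&(h[...,2]>90)&(abs(P[...,1]+85)<70)&(P[...,0]>430)&(P[...,0]<650)
    k,l,st,c=cv2.connectedComponentsWithStats(y.astype(np.uint8))
    for i in range(1,k):
        if st[i,4]>25:
            q=P[l==i];q=q[q[:,2]>np.percentile(q[:,2],90)-5];w=(q[:,:2]-S)@B.T
            print(n,st[i,4],"stand x",np.percentile(w[:,0],[2,98]).round(1),"y",np.percentile(w[:,1],[2,50,98]).round(1),"z",np.median(q[:,2]).round(1))
    k=(P[...,2]>170)&(P[...,2]<225)&(abs(P[...,0]-645)<20)&(abs(P[...,1]+93)<20);print(" knob top",k.sum(),np.percentile(P[k][:,2],95) if k.sum() else None)
    m=(abs(P[...,0]-636)<11)&(abs(P[...,1]+188)<10)&(P[...,2]>30)&(P[...,2]<70);print(" thumb",m.sum(),np.median(P[m],0) if m.sum() else None)
E
python3 v.py; python3 w.py 636 -189.5 75 -5.4
```

```text
knob top 0 None
 thumb 0 None
scene 100 stand x [-48.2 -26.3] y [-35.9 -15.9  17. ] z 42.1
scene 156 stand x [-172.1 -145.1] y [-35.4   0.8  30.1] z 41.3
 knob top 42 206.50560254298617
 thumb 0 None
shift u [ 1.05  -1.112  0.488] rot u [ 0.     0.    -0.002]
```

Request:
drive_tool(
  rows=[
    [[0.1,-0.1,0,0,0,0],[0.2,-0.21,0,0,0,0],[0.31,-0.33,0,0,0,0],[0.42,-0.45,0,0,0,0],[0.52,-0.56,0,0,0,0]],
  ],
)

```text
time: 21.8
tool_pos: [567.9, -245.1, 134.2]
tcp_rot: [0.999, -0.047, 0.0, -0.0]
contact_force: [0.2, -0.7, -0.8]
gripper_width: 0.2
gripper_force: 0.0
```

Request:
drive_tool(
  rows=[
    [[0.15,-0.15,0,0,0,0],[0.3,-0.3,0,0,0,0],[0.43,-0.45,0,0,0,0],[0.53,-0.555,0,0,0,0],[0.53,-0.555,0,0,0,0]],
  ],
)

```text
time: 22.22
tool_pos: [638.9, -183.7, 133.7]
tcp_rot: [0.999, -0.046, 0.0, 0.0]
contact_force: [-0.1, -0.8, -0.6]
gripper_width: 0.0
gripper_force: 0.0
```

Request:
drive_tool(
  rows=[
    [[0,0,0.12,0,0,0],[0,0,0.24,0,0,0],[0,0,0.36,0,0,0],[0,0,0.46,0,0,0],[0,0,0.5,0,0,0]],
  ],
)

```text
time: 22.63
tool_pos: [635.2, -186.3, 72.0]
tcp_rot: [0.999, -0.047, -0.001, -0.0]
contact_force: [-1.1, -0.5, -0.4]
gripper_width: -0.0
gripper_force: 0.0
```

Request:
drive_tool(
  rows=[
    [[0,0,0,0,0,0],[0,0,0,0,0,0],[0,0,0,0,0,0],[0,0,0,0,0,0],[0,0,0,0,0,0]],
  ],
)

```text
time: 23.05
tool_pos: [636.8, -186.7, 75.0]
tcp_rot: [0.999, -0.047, 0.001, 0.0]
contact_force: [0.2, -0.0, 0.0]
gripper_width: 0.4
gripper_force: 0.0
```

```bash
python3 w.py 636 -189.5 50 -5.4; python3 v.py; python3 -c "
from h import *
a=cv2.imread('pics/v_scene.png')[140:260,300:420];cv2.imwrite('pics/x.png',cv2.resize(a,(600,600),interpolation=cv2.INTER_CUBIC))"
```

```text
shift u [-0.005  0.024  0.208] rot u [-0.    -0.001 -0.   ]
top 82 stand x [-50.2 -23.4] y [11.9 21.5 32.8] z 42.9
top 94 stand x [-48.9 -23.5] y [-32.3 -20.1  -8.5] z 42.8
top 296 stand x [-169.7 -142.1] y [-30.5   1.7  33.7] z 42.8
 knob top 117 207.73610308682638
 thumb 30 [ 630.99849445 -188.03804705   50.59518468]
scene 82 stand x [-50.5 -24.1] y [-37.3  -8.   25.4] z 41.5
scene 94 stand x [-172.9 -142. ] y [-35.9 -19.   18.1] z 40.0
 knob top 99 206.17772269531358
 thumb 32 [ 634.8214183  -188.53071477   51.0169317 ]
```

View pics/x.png

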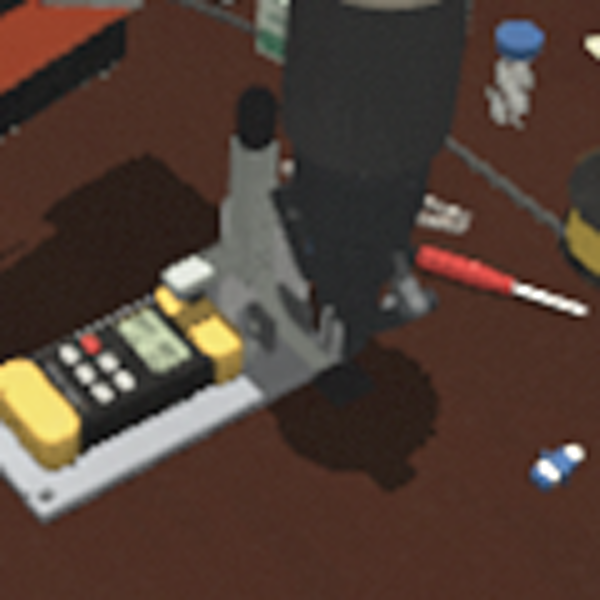

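The meter lies seated, the rail is still up, and the fingers are above the thumb pad (about (345,380)), whose top measures z≈51. I'll feel for it now.

Request:
drive_tool(
  rows=[
    [[0,0.02,0.04,0,0,0],[0,0.02,0.08,0,0,0],[0,0.02,0.12,0,0,0],[0,0.02,0.15,0,0,0],[0,0.02,0.15,0,0,0]],
  ],
)

```text
time: 23.57
tool_pos: [635.3, -189.0, 54.7]
tcp_rot: [0.999, -0.048, -0.001, -0.0]
contact_force: [-0.8, 0.0, 0.3]
gripper_width: -0.0
gripper_force: 0.0
```

Request:
drive_tool(
  rows=[
    [[0,0,0.01,0,0,0],[0,0,0.02,0,0,0],[0,0,0.03,0,0,0],[0,0,0.035,0,0,0],[0,0,0.035,0,0,0]],
  ],
)

```text
time: 23.98
tool_pos: [636.2, -189.0, 51.9]
tcp_rot: [0.999, -0.047, 0.0, 0.0]
contact_force: [0.4, -0.5, 0.1]
gripper_width: 0.2
gripper_force: 0.0
```

Request:
drive_tool(
  rows=[
    [[0,0,0.01,0,0,0],[0,0,0.02,0,0,0],[0,0,0.025,0,0,0],[0,0,0.025,0,0,0],[0,0,0.025,0,0,0]],
  ],
)

```text
time: 24.4
tool_pos: [636.3, -189.2, 49.3]
tcp_rot: [0.999, -0.047, 0.0, 0.0]
contact_force: [-1.9, -1.4, 5.6]
gripper_width: -0.1
gripper_force: 2.5
```

Request:
drive_tool(
  rows=[
    [[0,0,0.006,0,0,0],[0,0,0.012,0,0,0],[0,0,0.018,0,0,0],[0,0,0.024,0,0,0],[0,0,0.024,0,0,0]],
  ],
)

```text
time: 24.82
tool_pos: [636.2, -189.2, 45.8]
tcp_rot: [0.999, -0.047, 0.0, 0.0]
contact_force: [0.3, -1.3, 1.8]
gripper_width: 0.2
gripper_force: 0.8
```

Request:
drive_tool(
  rows=[
    [[0,0,0.006,0,0,0],[0,0,0.012,0,0,0],[0,0,0.018,0,0,0],[0,0,0.018,0,0,0],[0,0,0.018,0,0,0]],
  ],
)

```text
time: 25.23
tool_pos: [635.8, -188.7, 43.4]
tcp_rot: [0.999, -0.047, -0.0, -0.0]
contact_force: [-0.0, 0.6, -0.7]
gripper_width: 0.2
gripper_force: 0.0
```

Request:
drive_tool(
  rows=[
    [[0,0,0.006,0,0,0],[0,0,0.012,0,0,0],[0,0,0.018,0,0,0],[0,0,0.018,0,0,0],[0,0,0.018,0,0,0]],
  ],
)

```text
time: 25.65
tool_pos: [636.1, -188.9, 41.7]
tcp_rot: [0.999, -0.047, -0.0, -0.0]
contact_force: [-1.4, 1.1, 2.6]
gripper_width: -0.1
gripper_force: 0.9
```

```bash
python3 v.py
```

```text
top 83 stand x [-50.5 -23.1] y [11.5 21.9 33.3] z 42.8
top 91 stand x [-50.4 -22.6] y [-32.7 -20.1  -9. ] z 42.4
top 295 stand x [-169.6 -142.4] y [-30.    2.6  33.7] z 42.9
 knob top 88 192.68855129120976
 thumb 23 [ 626.22485893 -186.47411162   52.55705179]
scene 60 stand x [-48.6 -24.3] y [-37.5 -20.9  -2.5] z 41.1
scene 92 stand x [-172.9 -142.3] y [-35.8 -14.   19.5] z 40.3
 knob top 64 189.69980084591103
 thumb 20 [ 627.28873462 -195.67212936   46.93803747]
```

Request:
drive_tool(
  rows=[
    [[0,0,0.006,0,0,0],[0,0,0.012,0,0,0],[0,0,0.012,0,0,0],[0,0,0.012,0,0,0],[0,0,0.012,0,0,0]],
  ],
)

```text
time: 26.17
tool_pos: [636.3, -189.0, 40.9]
tcp_rot: [0.999, -0.047, 0.0, 0.0]
contact_force: [-2.3, 1.8, 7.4]
gripper_width: 0.2
gripper_force: 3.1
```

Request:
drive_tool(
  rows=[
    [[0,0,0,0,0,0],[0,0,0,0,0,0],[0,0,0,0,0,0],[0,0,0,0,0,0],[0,0,0,0,0,0]],
  ],
)

```text
time: 26.58
tool_pos: [636.3, -189.0, 40.9]
tcp_rot: [0.999, -0.047, 0.0, 0.0]
contact_force: [-2.2, 1.7, 6.9]
gripper_width: -0.2
gripper_force: 3.1
```

```bash
python3 v.py|grep -A1 knob
```

```text
knob top 73 182.38671900320395
 thumb 25 [ 625.91598821 -187.74415803   48.13165863]
--
 knob top 45 181.10183684360436
 thumb 20 [ 626.97821536 -193.50314618   50.41624029]
```

Request:
drive_tool(
  rows=[
    [[0,0,0,0,0,0],[0,0,0,0,0,0],[0,0,0,0,0,0],[0,0,0,0,0,0],[0,0,0,0,0,0]],
  ],
)

```text
time: 27.1
tool_pos: [636.3, -189.0, 40.9]
tcp_rot: [0.999, -0.047, 0.0, 0.0]
contact_force: [-2.1, 1.7, 6.9]
gripper_width: 0.2
gripper_force: 3.1
```

Request:
drive_tool(
  rows=[
    [[0,0,-0.03,0,0,0],[0,0,-0.06,0,0,0],[0,0,-0.09,0,0,0],[0,0,-0.13,0,0,0],[0,0,-0.2,0,0,0]],
  ],
)

```text
time: 27.52
tool_pos: [635.6, -189.0, 64.0]
tcp_rot: [0.999, -0.047, -0.001, -0.0]
contact_force: [-0.1, -0.2, 0.2]
gripper_width: 0.0
gripper_force: 0.0
```

Request:
drive_tool(
  rows=[
    [[0,0,-0.2,0,0,0],[0,0,-0.4,0,0,0],[0,0,-0.6,0,0,0],[0,0,-0.8,0,0,0],[0,0,-1,0,0,0]],
  ],
)

```text
time: 27.93
tool_pos: [636.0, -189.1, 186.2]
tcp_rot: [0.999, -0.047, 0.0, 0.0]
contact_force: [-0.6, 1.0, -0.5]
gripper_width: -0.0
gripper_force: 0.0
```

Request:
drive_tool(
  rows=[
    [[0,0.2,0,0,0,0],[0,0.4,0,0,0,0],[0,0.6,0,0,0,0],[0,0.8,0,0,0,0],[0,1,0,0,0,0]],
  ],
)

```text
time: 28.35
tool_pos: [624.6, -309.5, 185.2]
tcp_rot: [0.999, -0.047, 0.0, 0.0]
contact_force: [0.6, -0.0, 0.5]
gripper_width: -0.1
gripper_force: 0.0
```

Request:
drive_tool(
  rows=[
    [[0,0,0,0,0,0],[0,0,0,0,0,0],[0,0,0,0,0,0],[0,0,0,0,0,0],[0,0,0,0,0,0]],
  ],
)

```text
time: 28.77
tool_pos: [625.0, -307.6, 184.5]
tcp_rot: [0.999, -0.047, 0.0, -0.0]
contact_force: [-0.0, -0.1, -0.2]
gripper_width: 0.3
gripper_force: 0.0
```

```bash
python3 v.py; python3 -c "
from h import *
a=cv2.imread('pics/v_scene.png')[140:260,300:420];cv2.imwrite('pics/z.png',cv2.resize(a,(600,600),interpolation=cv2.INTER_CUBIC))"
```

```text
knob top 0 None
 thumb 0 None
scene 67 stand x [-46.  -26.2] y [-36.5 -24.9  -9.7] z 41.9
scene 143 stand x [-172.5 -145.1] y [-35.3   0.1  23.9] z 41.7
 knob top 47 180.47851999058435
 thumb 39 [ 635.41306925 -188.81430478   39.76250611]
```

View pics/z.png

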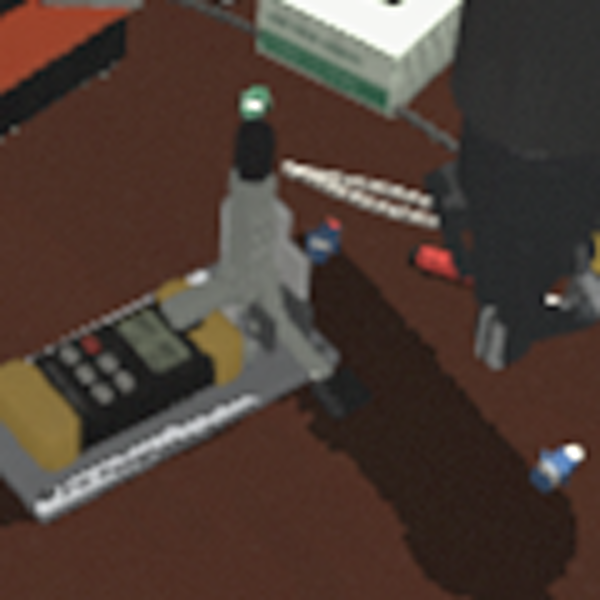

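The image shows the arm down on the meter (185,305) and the pawl free of the robot. I'll clear the top view for one more height check.

Request:
drive_tool(
  rows=[
    [[-0.2,0.1,0,0,0,0],[-0.4,0.2,0,0,0,0],[-0.6,0.3,0,0,0,0],[-0.8,0.4,0,0,0,0],[-1,0.5,0,0,0,0]],
  ],
)

```text
time: 29.28
tool_pos: [498.7, -356.7, 184.4]
tcp_rot: [0.999, -0.047, 0.0, 0.0]
contact_force: [0.9, 0.8, 0.8]
gripper_width: 0.0
gripper_force: 0.0
```

Request:
drive_tool(
  rows=[
    [[0,0,0,0,0,0],[0,0,0,0,0,0],[0,0,0,0,0,0],[0,0,0,0,0,0],[0,0,0,0,0,0]],
  ],
)

```text
time: 29.7
tool_pos: [500.5, -356.4, 184.1]
tcp_rot: [0.999, -0.047, -0.0, -0.0]
contact_force: [0.2, -0.9, 0.3]
gripper_width: 0.1
gripper_force: 0.0
```

```bash
python3 v.py
python3 - <<'E'
from h import *
for n in('top0','top2','scene0','scene1','scene2'):
    f=np.load(n+'.npz');P=pts(n[:-1],f['d'])
    for nm,X,Y,rr in(('knob',645,-93,8),('arm',595.8,-88.2,7)):
        k=(np.hypot(P[...,0]-X,P[...,1]-Y)<rr)&(P[...,2]>30)
        if k.sum():print(n,nm,k.sum(),np.percentile(P[k][:,2],[50,75,90]).round(1))
E
```

```text
top 77 stand x [-174.9  -23.8] y [-1.3 22.  33.5] z 43.5
top 29 stand x [-209.8  -25.4] y [-17.7 -13.9  -8.2] z 45.5
 knob top 72 182.5807874326962
 thumb 0 None
scene 69 stand x [-46.1 -24.4] y [-36.1 -23.8  -8.5] z 41.6
scene 128 stand x [-172.7 -140.5] y [-36.3  -7.3  20.7] z 41.0
 knob top 45 181.3613795109352
 thumb 1 [ 625.96651688 -181.76939012   43.0094028 ]
top0 knob 40 [158.9 159.8 160.7]
top0 arm 21 [40.9 42.5 43.4]
top2 knob 35 [180.3 180.9 181.8]
top2 arm 1 [63.7 63.7 63.7]
scene0 knob 16 [157.8 159.  159.9]
scene0 arm 11 [39.2 40.7 42.4]
scene1 knob 1 [37.5 37.5 37.5]
scene1 arm 13 [86.4 89.1 90. ]
scene2 knob 18 [178.7 180.7 181.4]
scene2 arm 13 [59.6 62.6 64.2]
```

```bash
python3 -c "
from rig import r
print(r.job_done())"
```

```text
the job is handed in; nothing more can be done
None
```

I handed the job in at about 30 s (no verdict came back): the meter lies centred against the stop, the rail's pad rests on it at about 21 mm rail height, and the gripper has let go and touches nothing. The thumb pad has stayed near its pressed position since I let go.

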